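# Close the tiled tray and hold its front rail for screwing

## Task

First gently nudge the three loose tiles back in the open tray until each touches its back rail, so that they stand in one straight row; only then fetch the loose front rail, slide its tongue in between the two side rails and bring it home square against their front ends, flat on the board. Finish while still holding it there: keep pressing the rail against the tray with a steady push of about 12 N (at least 5, at most 25; never a shove of 40), your hand near its middle so that I can drive the screws at both ends. Leave the dish, screwdriver, spice jar and tin where they are.

Things in the scene. Friction and masses are not known exactly. Their poses are not given: they have to be found in the camera images.
- board: Plywood assembly board, 205 x 262 x 9 mm, fixed on the worktop, carrying the tray between a darker fence strip behind (top 29 mm over the worktop) and two side cleats. Origin: on the worktop under the middle of the tray's open mouth. +x points from the mouth into the tray (roughly away from the robot), +y to its left, z up. Bare plywood before the mouth reaches to x = -80 mm.
- tray: Wooden tray without its front, 233 mm wide (y), 91 mm deep (x), fixed to the board, rigid. Bottom panel 4 mm thick, x = 0 to 75 mm; back and side rails 34 mm high, 16 mm thick. Origin: middle of the mouth, on the board's top (9 mm over the worktop), in the plane of the side rails' front ends; axes as the board's. Inner faces of the side rails at y = +100.5 and -100.5 mm.
- tray_back (a point): Middle of the inner face of the tray's back rail: x = 75 mm, y = 0, z = 17 mm in the tray's frame. The tiles' back edges belong against this face.
- tile_left: Left of three loose ceramic tiles, white with a blue diamond, 65 x 65 x 8 mm, 80 g, flat on the bottom panel, 1 to 2 mm play at its sides, 10 to 30 mm forward of home. Origin: centre of underside. Home: origin at x = 42.5, y about +66.5 mm in the tray's frame, front edge at x = 10 mm, top at z = 12 mm. Slides when its front edge is pushed.
- tile_middle: Middle of three loose ceramic tiles, white with a blue diamond, 65 x 65 x 8 mm, 80 g, flat on the bottom panel, 1 to 2 mm play at its sides, 10 to 30 mm forward of home. Origin: centre of underside. Home: origin at x = 42.5, y about 0 mm in the tray's frame, front edge at x = 10 mm, top at z = 12 mm. Slides when its front edge is pushed.
- tile_right: Right of three loose ceramic tiles, white with a blue diamond, 65 x 65 x 8 mm, 80 g, flat on the bottom panel, 1 to 2 mm play at its sides, 10 to 30 mm forward of home. Origin: centre of underside. Home: origin at x = 42.5, y about -66.5 mm in the tray's frame, front edge at x = 10 mm, top at z = 12 mm. Slides when its front edge is pushed.
- rail: Loose pale front rail, 120 g, on the worktop right of the board: bar 233 mm long (y), 16 mm thick (x = -16 to 0 mm), 34 mm high. On its back face (x = 0) a tongue, 196 mm long, stands out to x = +8 mm at z = 6 to 13 mm. Brass screws near both ends of the front face. Origin: middle of the underside edge of the back face; +x is where the tongue points. Seated: origin and axes on the tray's.
- rail_grip (a point): Middle of the rail's bar (x = -8, y = 0, z = 25 mm in the rail's frame): grip here across the 16 mm, from above. Above z = 13 mm both faces are plain. Seated, the tongue passes 2 mm above the bottom panel and ends 2 mm before tiles that are home; a finger on the tray's side must stay above the tiles' tops (12 mm over the rail's underside).
- rail_left (a point): Point of the rail's back face that bears on the left side rail's front end (x = 0, y = +108.5, z = 17 mm in the rail's frame). The joint has 2.5 mm of sideways play each way. Leaning down on the rail makes its friction on the board carry part of the push; with it lying lightly or 1 to 3 mm clear of the board, all of the push reaches the tray.
- rail_right (a point): The same at the right end (y = -108.5 mm).
- dish: Small white dish with brass screws, 80 mm across, 26 mm high, behind the board. Origin: centre of its underside. A bystander; leave it where it is.
- screwdriver: Screwdriver with a green handle, about 190 mm long, lying behind the board. Origin: near the middle of its underside. A bystander; leave it where it is.
- pepper_jar: Spice jar with a yellow cap, 42 mm across, 96 mm high, behind the board to the left. Origin: centre of its underside. A bystander; leave it where it is.
- tomato_tin: Low food tin, 75 mm across, 58 mm high, behind and to the right. Origin: centre of its underside. A bystander; leave it where it is.

How it is judged:
By the outcome, as a careful person would: the job done as asked, in the order asked, and still so for the second after the job is handed in, while the arm keeps its last pose, push and grip.
It also fails if it takes over 72 s, if anything falls off the work surface, if the arm or the gripper's body presses on something with over 40 N, if the wrist force passes 120 N, or if a joint passes its speed limit or range.

## Robot

A 6-joint arm with a two-finger parallel gripper is mounted at the origin on a cart in front of the work surface, level with it; the furniture and walls round the work are solid. World frame = base frame: x ahead of the robot, y to its left, z up, the work surface at z = 0. Lengths are in mm, angles in rad, forces in N, time in s.
With the tool pointing down it reaches from about 300 to 775 mm from the base axis. Payload 14.6 kg.
Tool frame: the origin (TCP) lies at the very end of the fingers, on their centre line; the grasp point (between the pads) lies 19 mm behind it; z points along the fingers, y is the direction in which the jaws open and shut (so a half turn about z gives the same grasp; the last joint's range is limited). The gripper opens to 94 mm and grips with 3 to 60 N. Pads are 16 mm wide; open, the fingers measure 119 mm over their backs; the gripper's body (75 mm by 177 mm) begins 78 mm behind the grasp point.
Start: joints at [1.114, 0.3, 1.521, -0, 1.321, -0.067], TCP at [208.998, 508.733, 205.446] pointing down, gripper open.
Joint ranges: [-3.03, 3.03], [-0.79, 2.21], [0.23, 2.52], [-1.04, 4.18], [0, 3.07], [-2.55, 2.55]. Speed limits (rad/s): [2.22, 2.22, 2.57, 3.14, 3.14, 3.14].

## Interface

Orientations are given as [roll, pitch, yaw] about the fixed x, y, z axes, in that order (R = Rz(yaw) Ry(pitch) Rx(roll)).
In Python, from cell import manip gives the robot as it stands.
- The arm moves only by the shell command python3 -m inch 'ROWS' [FORCE]. ROWS is a JSON object of lists of equal length, an entry for each row: "grip": the opening, from -1 (shut) to 1 (fully open), so that 0 is half open; "travel": the shift along the world's x, y, z in cm, a list of three; "turn": the turn, a rotation vector about the world's x, y, z in degrees, a list of three. A call has 1 to 10 rows; each row is the pose to reach, as a shift and turn from the pose measured when the call began; what a row does not reach only later rows make up. A row lasts 1/8 s, in which the tool goes at most 62.5 mm and 10.7 degrees, less where a joint would pass 70% of its speed; a pose out of reach is approached as far as the arm can. A call with a gripper value outside its range is refused whole. The fingers move at their own pace and stop on an object; FORCE is the grip in N (left out, the last holds). Time passes only in rows, so rows that repeat a pose let the fingers close. It gives the time, the measured TCP pose, the force and the opening at its end, in the units of the state.
- manip.read_state(): the state, without advancing time (a new reading comes with each control period).
- manip.camera(name): name is "scene" or "top" or "wrist"; returns (picture, depth): 480x640x3 uint8, red, green, blue; 480x640 float32, mm along the optical axis (not along the pixel's ray), 0 where there is no reading.
- manip.calibration(name): a dict with "fx", "fy", "cx", "cy" (pixels), "k1" (the pictures are not rectified: a ray, as slopes to the right and down, at radius r is drawn at 1 + k1 r^2 times it, then the intrinsics apply), "world_from_camera" (4x4, takes a point from camera to world coordinates). Camera axes: x right, y up, looking along -z (the intrinsics and any distortion apply to the point x, -y, -z); pixel columns grow to the right and rows downward; lengths in mm; the calibration is good to about 2 mm. A picture is of the moment at which its call begins: read the wrist's pose just before it. calibration takes no time and is no camera call; for the wrist camera it gives the pose at the moment of the call.
- manip.sign_off(): hands the job in, once; it reports no verdict.
Trained networks look in the newest picture that a camera, given by its name, has taken for a name from the list of things; names that differ only in an ending like _2 or _b are one class to them, and where a whole thing is asked for, a point or a joint stands for the part that bears it (a point fixed in the world has none). Each returns a list of dicts, best first, with "p" (0 to 1); they miss things now and then, are a little off and sometimes report something else, mostly with a low value. They report only what shows in the picture. A call takes as long as a camera call.
- manip.look_for(camera, label): "bbox" ([left, top, right, bottom] in pixels, round what is visible of it).
The state is a dict: "clock": time; "joints": joint angles; "qd": joint speeds; "effort": joint torques, N m; "eef_pos": TCP position; "eef_rot": TCP orientation; "wrist_force": force on the tool from outside, world axes, zero at the start; "moment": the same for the moment, N m; "finger_gap": finger opening in mm.
Only numpy, scipy, OpenCV 4.12 (cv2) and the standard library are available. Lean on these libraries where they do the work, as an engineer would, in place of code of your own. Each camera call takes 0.05 s, during which the arm holds its last target.

## Working session

There is one attempt and no reset: what is moved stays moved. The work goes in short steps, Python scripts to look and compute and a shell command to move; the robot and the scene stay as the last step left them, time stands still between calls to the robot, and variables do not carry over. Pictures are saved under pics/ and viewed, and the job is handed in when it is done.

```bash
ls; mkdir -p pics
python3 - <<'E'
from cell import manip
import cv2
print(manip.read_state())
for n in ["scene","top"]:
    p,d=manip.camera(n); cv2.imwrite(f"pics/{n}0.png",p[:,:,::-1]); c=manip.calibration(n); print(n,c)
    for l in ["board","tray","tile_left","tile_middle","tile_right","rail"]:
        print(l,[(r['bbox'],round(r['p'],2)) for r in manip.look_for(n,l)[:3]])
    import numpy as np; np.savez(f"{n}0.npz",p=p,d=d)
E
```

```text
pics
{'clock': 0.0, 'joints': array([ 1.11441248e+00,  3.00480499e-01,  1.52158745e+00, -2.27113456e-05,
        1.32066961e+00, -6.66028900e-02]), 'qd': array([ 8.91897021e-04, -1.41113226e-03,  4.14335285e-04,  6.32533399e-04,
       -4.45639723e-05, -3.18945375e-04]), 'effort': array([ 7.18386782e-04, -5.31809235e+01, -3.52739024e+01,  7.09018763e-02,
        2.43633776e-02, -1.20955106e-04]), 'eef_pos': array([208.88785951, 508.50950495, 204.87847504]), 'eef_rot': array([-3.14044883e+00, -5.42480933e-05,  2.75181730e+00]), 'wrist_force': array([-0.66101379, -0.06580639, -0.22243922]), 'moment': array([-0.00196149,  0.03397187, -0.01674262]), 'finger_gap': 93.97788107925021}
scene {'fx': 435.12694250792015, 'fy': 435.12694250792015, 'cx': 323.87135440478215, 'cy': 242.60111331656313, 'k1': -0.10669475749333174, 'world_from_camera': array([[ 8.72282735e-01,  3.70763383e-01, -3.18837490e-01,
         2.78284958e+02],
       [-4.88926156e-01,  6.49792751e-01, -5.81997074e-01,
        -7.44513877e+02],
       [-8.60491382e-03,  6.63553988e-01,  7.48078914e-01,
         7.52072041e+02]
[... 491 characters left out ...]
array([[ 5.26971957e-04,  9.96032490e-01, -8.89887725e-02,
         5.19923635e+02],
       [-9.99990394e-01,  1.37653429e-04, -4.38099770e-03,
        -1.90942033e+02],
       [-4.35136644e-03,  8.89902263e-02,  9.96022994e-01,
         1.01431917e+03],
       [ 0.00000000e+00,  0.00000000e+00,  0.00000000e+00,
         1.00000000e+00]])}
board [([206.2, 233.6, 343.4, 349.5], 0.77)]
tray [([218.7, 243.9, 340.7, 310.2], 0.85), ([219.9, 163.6, 312.4, 181.0], 0.28)]
tile_left [([232.6, 263.0, 266.9, 296.1], 0.96), ([389.9, 208.7, 433.1, 319.2], 0.17)]
tile_middle [([260.7, 274.2, 292.1, 309.0], 0.57)]
tile_right [([290.0, 280.2, 328.5, 317.5], 0.83)]
rail [([394.0, 210.2, 433.7, 315.7], 0.97)]
```

View pics/scene0.png

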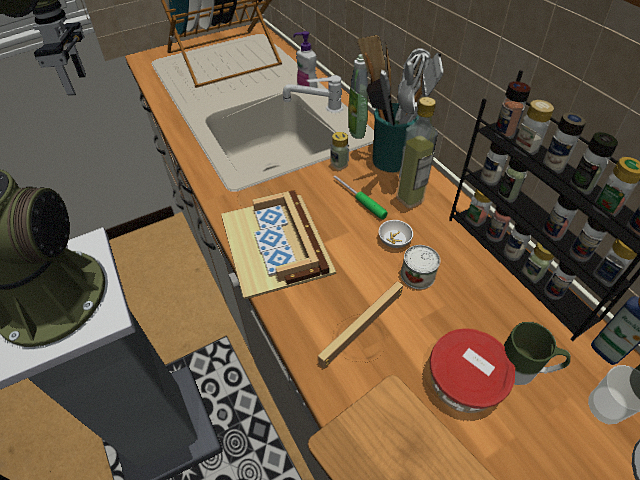

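View pics/top0.png

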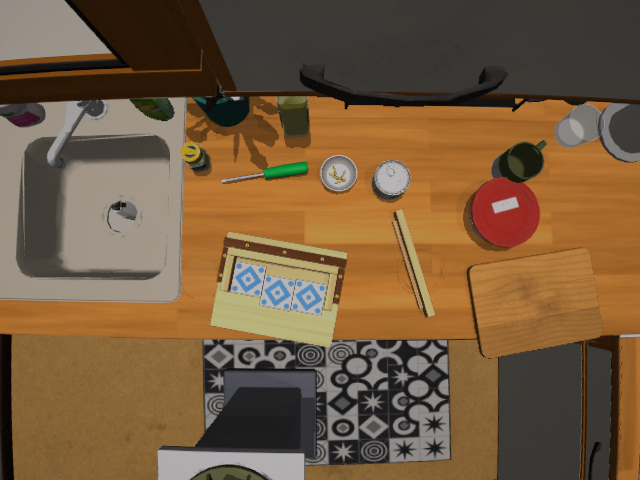

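The pictures show the tray at about (280,285) in the top view, yawed slightly clockwise, with the rail at about (413,263) and pointing nearly along world x. I'll zoom in for the corners.

```bash
cat > h.py <<'E'
import numpy as np,cv2
from cell import manip
def ray(c,uv):
    uv=np.atleast_2d(np.array(uv,float))
    K=np.array([[c['fx'],0,c['cx']],[0,c['fy'],c['cy']],[0,0,1.]])
    s=cv2.undistortPoints(uv.reshape(-1,1,2),K,np.array([c['k1'],0,0,0.])).reshape(-1,2)
    d=np.c_[s[:,0],-s[:,1],-np.ones(len(s))]
    M=np.array(c['world_from_camera']); return M[:3,3],d@M[:3,:3].T
def onz(c,uv,z):
    o,d=ray(c,uv); return o+d*((z-o[2])/d[:,2])[:,None]
def proj(c,P):
    M=np.linalg.inv(np.array(c['world_from_camera'])); P=np.atleast_2d(P)@M[:3,:3].T+M[:3,3]
    s=np.c_[P[:,0]/-P[:,2],-P[:,1]/-P[:,2]]; k=1+c['k1']*(s**2).sum(1)
    return np.c_[c['fx']*s[:,0]*k+c['cx'],c['fy']*s[:,1]*k+c['cy']]
def save(p,n,box=None,f=1):
    if box: p=p[box[1]:box[3],box[0]:box[2]]
    cv2.imwrite('pics/'+n,cv2.resize(p[:,:,::-1],None,fx=f,fy=f,interpolation=cv2.INTER_CUBIC))
E
python3 - <<'E'
from h import *
z=np.load('top0.npz'); save(z['p'],'topz.png',(200,195,440,355),3.3)
c=manip.calibration('top')
print(onz(c,[[228,234],[347,251],[211,325],[331,346]],9))   # board corners
print(onz(c,[[399,210],[431,316]],34))
E
```

```text
[[ 616.83277216    5.83770426    9.        ]
 [ 580.34760017 -249.94917402    9.        ]
 [ 422.18015785   39.80229618    9.        ]
 [ 379.34737345 -215.52430474    9.        ]]
[[ 665.22786997 -358.59394558   34.        ]
 [ 443.48198055 -422.73663159   34.        ]]
```

View pics/topz.png

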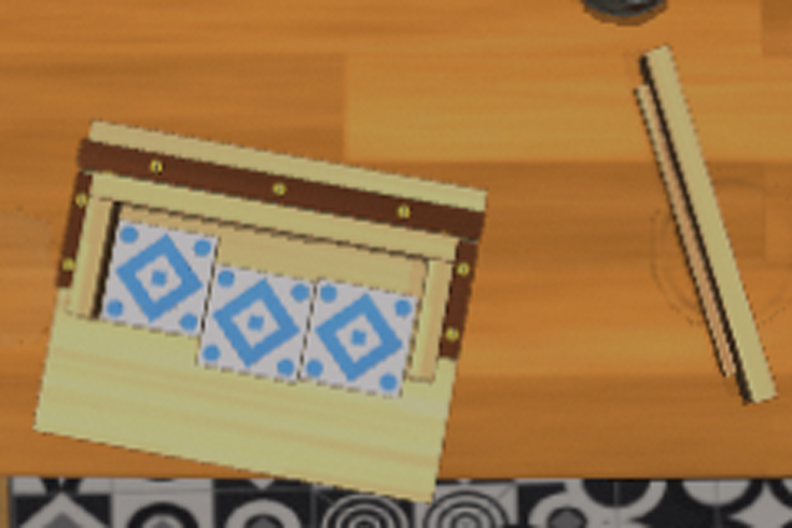

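```bash
python3 -m inch '{"grip":[1,1,0,0,-0.57,-0.57,-0.57,-0.57,-0.57,-0.57],"travel":[[2,-6,1],[4,-12,2],[7,-18,3],[10,-24,4],[12,-30,5],[15,-36,6],[18,-42,6],[21,-48,6],[24,-54,6],[26,-60,6]],"turn":[[0,0,2],[0,0,4],[0,0,6],[0,0,8],[0,0,10],[0,0,12],[0,0,12.5],[0,0,12.5],[0,0,12.5],[0,0,12.5]]}'
python3 -m inch '{"grip":[-0.57,-0.57,-0.57],"travel":[[0,0,0],[0,0,0],[0,0,0]],"turn":[[0,0,0],[0,0,0],[0,0,0]]}'
python3 - <<'E'
from h import *
s=manip.read_state(); print(s['clock'],s['joints'],s['eef_pos'],s['eef_rot'])
c=manip.calibration('wrist'); p,d=manip.camera('wrist'); np.savez('w1.npz',p=p,d=d,M=c['world_from_camera'],s=[c[k] for k in('fx','fy','cx','cy','k1')]); save(p,'w1.png'); print(c)
E
```

```text
clock: 1.95
eef_pos: [457.1, -61.3, 265.6]
eef_rot: [3.142, 0.001, 2.97]
wrist_force: [0.2, 0.7, 0.1]
finger_gap: 21.0
clock: 2.33
eef_pos: [456.9, -60.2, 265.8]
eef_rot: [3.141, 0.001, 2.971]
wrist_force: [-0.9, 0.2, -0.0]
finger_gap: 20.4
2.325 [-2.10633705e-01  5.42501208e-02  1.66885960e+00  2.09101605e-04
  1.41747849e+00 -1.61123531e+00] [456.89798182 -60.2027028  265.81757562] [3.14142675e+00 1.01197672e-03 2.97136602e+00]
{'fx': 400.5912470334915, 'fy': 400.5912470334915, 'cx': 320.0402232488369, 'cy': 247.15291272625652, 'k1': -0.06449354471337354, 'world_from_camera': array([[ 1.68963448e-01, -9.52426086e-01, -2.53645233e-01,
         3.83048153e+02],
       [ 9.85621771e-01,  1.63543554e-01,  4.24644503e-02,
        -4.66107282e+01],
       [ 1.03779271e-03, -2.57173204e-01,  9.66364769e-01,
         4.43858819e+02],
       [ 0.00000000e+00,  0.00000000e+00,  0.00000000e+00,
         1.00000000e+00]])}
```

View pics/w1.png

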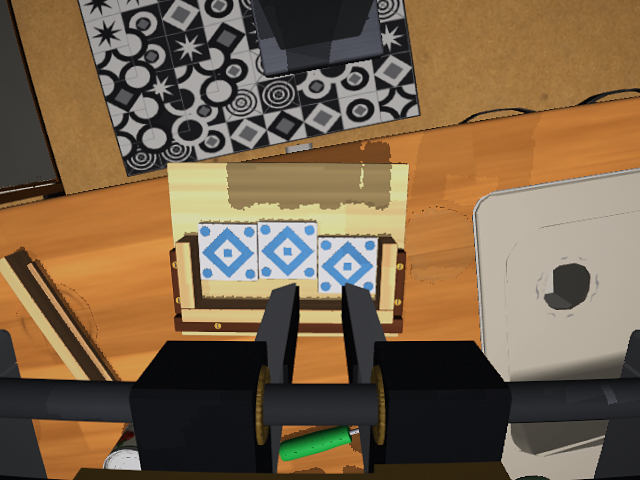

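Run:
```python
from h import *
z=np.load('w1.npz'); save(z['p'],'w1z.png',(155,150,420,345),3)
```

```text
(no output)
```

View pics/w1z.png

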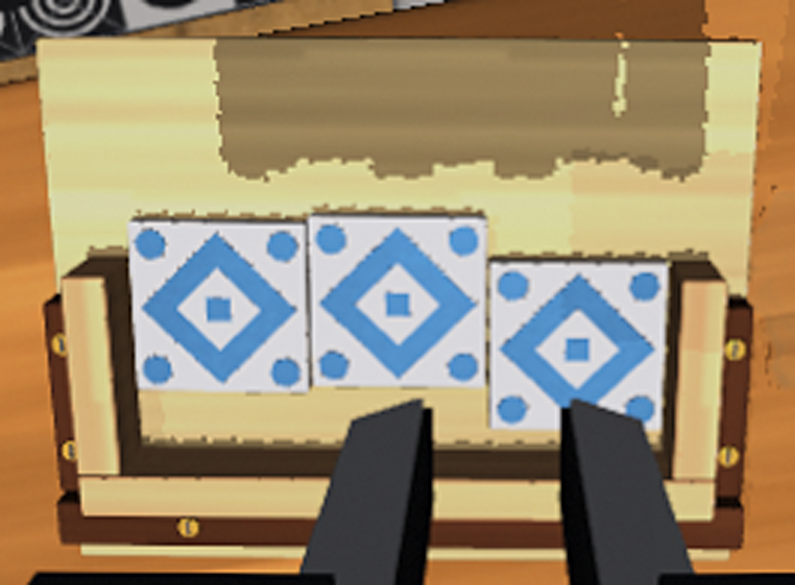

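```bash
cat >> h.py <<'E'
def ldw(f):
    z=np.load(f); c=dict(zip(('fx','fy','cx','cy','k1'),z['s'])); c['world_from_camera']=z['M']; return z,c
def fit(c,uv,B,p0=(510,-105,-.17)):
    from scipy.optimize import least_squares
    def f(q):
        C,S=np.cos(q[2]),np.sin(q[2]); P=np.c_[q[0]+C*B[:,0]-S*B[:,1],q[1]+S*B[:,0]+C*B[:,1],B[:,2]]
        return (proj(c,P)-uv).ravel()
    r=least_squares(f,p0,x_scale=[1,1,.01]); return r.x,r.fun.reshape(-1,2)
def tob(q,P):
    C,S=np.cos(q[2]),np.sin(q[2]); d=P[:,:2]-np.array(q[:2]); return np.c_[C*d[:,0]+S*d[:,1],-S*d[:,0]+C*d[:,1]]
def fromb(q,x,y):
    C,S=np.cos(q[2]),np.sin(q[2]); return np.array([q[0]+C*x-S*y,q[1]+S*x+C*y])
E
python3 - <<'E'
from h import *
z,c=ldw('w1.npz')
Z=lambda a:(np.array(a,float)+.5)/3-.5+[155,150]
uv=Z([[38,40],[760,42],[63,279],[727,282],[122,476],[675,478],[83,516],[716,519]])
B=np.array([[-80,-131,9],[-80,131,9],[0,-116.5,43],[0,116.5,43],[75,-100.5,43],[75,100.5,43],[91,-116.5,43],[91,116.5,43.]])
q,r=fit(c,uv,B); print(q,np.degrees(q[2])); print(r.round(2))
T=Z([[129,222],[306,222],[309,216],[485,217],[490,262],[668,264]])
print(tob(q,onz(c,T,21)))
print('back edges',tob(q,onz(c,Z([[140,388],[308,392],[313,385],[487,384],[492,428],[661,430]]),21)))
np.save('q.npy',q)
for y in (-66.5,0,66.5):
    print('push start tcp x=-36',fromb(q,-36,y),' end x=2',fromb(q,2,y))
# rail from wrist and top
E
```

```text
[ 4.77525772e+02 -9.82158841e+01 -1.73678278e-01] -9.951032338042502
[[-1.6  -0.58]
 [ 1.7  -0.85]
 [-1.49 -0.39]
 [ 1.44 -0.63]
 [-0.32  0.79]
 [ 0.22  1.02]
 [-0.46  0.73]
 [ 0.43  0.81]]
[[-15.25830484 -97.12108686]
 [-15.37869472 -32.9951385 ]
 [-17.57511434 -31.83786934]
 [-17.39991094  31.2875625 ]
 [ -0.83519399  33.12200939]
 [ -0.34073502  97.62274377]]
back edges [[ 48.03580562 -97.73758107]
 [ 49.23448204 -34.64352452]
 [ 46.46351613 -32.67113969]
 [ 45.78661693  32.12667095]
 [ 63.25602166  34.03762677]
 [ 63.90466329  97.65054579]]
push start tcp x=-36 [ 430.57573391 -157.49441264]  end x=2 [ 468.00405435 -164.0610578 ]
push start tcp x=-36 [442.06736293 -91.99485186]  end x=2 [479.49568337 -98.56149702]
push start tcp x=-36 [453.55899195 -26.49529108]  end x=2 [490.98731239 -33.06193624]
```

```bash
python3 -m inch '{"grip":[-0.57,-0.57,-0.57,-0.57,-0.57,-0.57,-0.57,-0.57],"travel":[[-1,-3.2,-5],[-2,-6.4,-10],[-3,-9.66,-15],[-3.03,-9.66,-20],[-3.03,-9.66,-23],[-3.03,-9.66,-24],[-3.03,-9.66,-24.9],[-3.03,-9.66,-24.9]],"turn":[[0,0,0],[0,0,0],[0,0,0],[0,0,0],[0,0,0],[0,0,0],[0,0,0],[0,0,0]]}'
```

```text
clock: 3.38
eef_pos: [427.0, -156.7, 17.3]
eef_rot: [-3.142, 0.002, 2.972]
wrist_force: [0.0, -0.2, 0.1]
finger_gap: 20.3
```

```bash
python3 -m inch '{"grip":[-0.57,-0.57,-0.57,-0.57,-0.57,-0.57,-0.57,-0.57],"travel":[[0.79,-0.14,-0.1],[1.38,-0.24,-0.1],[1.77,-0.31,-0.1],[2.17,-0.38,-0.1],[2.56,-0.45,-0.1],[2.95,-0.52,-0.1],[3.35,-0.59,-0.1],[3.45,-0.61,-0.1]],"turn":[[0,0,0],[0,0,0],[0,0,0],[0,0,0],[0,0,0],[0,0,0],[0,0,0],[0,0,0]]}'
python3 -m inch '{"grip":[-0.57,-0.57,-0.57],"travel":[[0.2,-0.03,0],[0.3,-0.05,0],[0.3,-0.05,0]],"turn":[[0,0,0],[0,0,0],[0,0,0]]}'
python3 -m inch '{"grip":[-0.57,-0.57,-0.57],"travel":[[0.1,-0.02,0],[0.15,-0.03,0],[0.15,-0.03,0]],"turn":[[0,0,0],[0,0,0],[0,0,0]]}'
```

```text
clock: 4.38
eef_pos: [461.7, -162.8, 16.3]
eef_rot: [-3.142, 0.002, 2.972]
wrist_force: [-1.0, -1.1, 0.8]
finger_gap: 20.2
clock: 4.75
eef_pos: [464.8, -163.3, 16.3]
eef_rot: [-3.142, 0.002, 2.972]
wrist_force: [0.6, -0.6, 0.5]
finger_gap: 19.8
clock: 5.12
eef_pos: [466.4, -163.6, 16.3]
eef_rot: [-3.142, 0.002, 2.972]
wrist_force: [0.1, -0.7, 0.4]
finger_gap: 20.3
```

Expected contact is near x≈468, so I'll use small steps from here and watch the force.

```bash
for i in 1 2; do python3 -m inch '{"grip":[-0.57,-0.57,-0.57],"travel":[[0.1,-0.02,0],[0.1,-0.02,0],[0.1,-0.02,0]],"turn":[[0,0,0],[0,0,0],[0,0,0]]}'; done
```

```text
clock: 5.5
eef_pos: [467.1, -163.7, 16.2]
eef_rot: [3.142, 0.001, 2.972]
wrist_force: [-3.0, 1.3, 2.9]
finger_gap: 20.3
clock: 5.88
eef_pos: [467.3, -163.7, 16.1]
eef_rot: [3.141, -0.001, 2.972]
wrist_force: [-9.4, 1.2, 6.9]
finger_gap: 20.4
```

```bash
python3 -m inch '{"grip":[-0.57,-0.57,-0.57,-0.57,-0.57,-0.57,-0.57],"travel":[[-1,0.17,0],[-2.5,0.45,0],[-4.04,0.71,0],[-3.47,4,0],[-2.89,7.26,0],[-2.89,7.26,0],[-2.3,7.16,0]],"turn":[[0,0,0],[0,0,0],[0,0,0],[0,0,0],[0,0,0],[0,0,0],[0,0,0]]}'
python3 - <<'E'
from h import *
s=manip.read_state(); q=np.load('q.npy'); print(tob(q,np.array([s['eef_pos'],[467.1,-163.7,0]])))
E
```

```text
clock: 6.75
eef_pos: [444.3, -92.5, 16.2]
eef_rot: [3.141, -0.0, 2.972]
wrist_force: [0.5, 0.2, 0.2]
finger_gap: 20.2
[[-33.67031714  -0.10709479]
 [  1.0471533  -66.30060045]]
```

Contact for the middle tile is expected at tray x≈1, which is 34.7 mm further on.

```bash
python3 -m inch '{"grip":[-0.57,-0.57,-0.57,-0.57,-0.57,-0.57,-0.57,-0.57,-0.57],"travel":[[0.6,-0.1,0],[1,-0.18,0],[1.38,-0.24,0],[1.77,-0.31,0],[2.17,-0.38,0],[2.56,-0.45,0],[2.95,-0.52,0],[3.15,-0.55,0],[3.15,-0.55,0]],"turn":[[0,0,0],[0,0,0],[0,0,0],[0,0,0],[0,0,0],[0,0,0],[0,0,0],[0,0,0],[0,0,0]]}'
python3 -m inch '{"grip":[-0.57,-0.57,-0.57],"travel":[[0.1,-0.02,0],[0.2,-0.03,0],[0.2,-0.03,0]],"turn":[[0,0,0],[0,0,0],[0,0,0]]}'
```

```text
clock: 7.88
eef_pos: [476.0, -98.0, 16.2]
eef_rot: [3.141, 0.0, 2.972]
wrist_force: [0.1, 0.0, -0.5]
finger_gap: 20.3
clock: 8.25
eef_pos: [478.0, -98.3, 16.3]
eef_rot: [3.141, 0.0, 2.972]
wrist_force: [1.4, 0.2, -0.4]
finger_gap: 20.4
```

```bash
python3 -m inch '{"grip":[-0.57,-0.57,-0.57],"travel":[[0.1,-0.02,0],[0.1,-0.02,0],[0.1,-0.02,0]],"turn":[[0,0,0],[0,0,0],[0,0,0]]}'
```

```text
clock: 8.62
eef_pos: [478.8, -98.4, 16.2]
eef_rot: [3.141, -0.0, 2.973]
wrist_force: [-3.4, 0.8, 1.3]
finger_gap: 19.9
```

```bash
python3 -m inch '{"grip":[-0.57,-0.57,-0.57,-0.57,-0.57,-0.57],"travel":[[-1,0.17,0],[-2.07,0.36,0],[-1.5,3.6,0],[-0.92,6.91,0],[-0.92,6.91,0],[-0.6,6.85,0]],"turn":[[0,0,0],[0,0,0],[0,0,0],[0,0,0],[0,0,0],[0,0,0]]}'
python3 - <<'E'
from h import *
s=manip.read_state(); q=np.load('q.npy'); print(tob(q,np.array([s['eef_pos'],[478.8,-98.4,0]])))
E
```

```text
clock: 9.38
eef_pos: [472.5, -30.3, 16.3]
eef_rot: [3.141, -0.0, 2.973]
wrist_force: [0.7, 0.2, -0.2]
finger_gap: 20.2
[[-1.66413317e+01  6.59839055e+01]
 [ 1.28687490e+00  3.88488493e-02]]
```

```bash
python3 -m inch '{"grip":[-0.57,-0.57,-0.57,-0.57,-0.57,-0.57],"travel":[[0.4,-0.07,0],[0.79,-0.14,0],[1.18,-0.21,0],[1.48,-0.26,0],[1.6,-0.28,0],[1.6,-0.28,0]],"turn":[[0,0,0],[0,0,0],[0,0,0],[0,0,0],[0,0,0],[0,0,0]]}'
python3 -m inch '{"grip":[-0.57,-0.57,-0.57],"travel":[[0.15,-0.03,0],[0.15,-0.03,0],[0.15,-0.03,0]],"turn":[[0,0,0],[0,0,0],[0,0,0]]}'
```

```text
clock: 10.12
eef_pos: [488.6, -33.1, 16.2]
eef_rot: [3.141, -0.0, 2.973]
wrist_force: [0.2, 0.2, -0.5]
finger_gap: 20.2
clock: 10.5
eef_pos: [490.2, -33.4, 16.3]
eef_rot: [3.141, -0.0, 2.973]
wrist_force: [1.2, 0.5, 0.6]
finger_gap: 20.0
```

```bash
python3 -m inch '{"grip":[-0.57,-0.57,-0.57],"travel":[[0.08,-0.01,0],[0.08,-0.01,0],[0.08,-0.01,0]],"turn":[[0,0,0],[0,0,0],[0,0,0]]}'
```

```text
clock: 10.88
eef_pos: [490.5, -33.4, 16.2]
eef_rot: [3.141, -0.001, 2.973]
wrist_force: [-5.3, 1.5, 3.8]
finger_gap: 20.1
```

```bash
python3 -m inch '{"grip":[-0.57,-0.57,-0.57,-0.57,-0.57,-0.57,-0.57,-0.57,-0.57],"travel":[[-1,0.17,0],[-2.5,0.4,0],[-3,0,5],[-3.5,-3,10],[-4,-7,15],[-4,-11,20],[-4,-14.5,25],[-4,-16.7,28.4],[-4,-16.7,28.4]],"turn":[[0,0,0],[0,0,0],[0,0,0],[0,0,0],[0,0,0],[0,0,0],[0,0,0],[0,0,0],[0,0,0]]}'
python3 -m inch '{"grip":[-0.57,-0.57],"travel":[[0,0,0],[0,0,0]],"turn":[[0,0,0],[0,0,0]]}'
cat >> h.py <<'E'
def shot(n):
    c=manip.calibration('wrist'); p,d=manip.camera('wrist'); np.savez(n+'.npz',p=p,d=d,M=c['world_from_camera'],s=[c[k] for k in('fx','fy','cx','cy','k1')]); save(p,n+'.png')
E
python3 -c "
from h import *
shot('w2')"
```

```text
clock: 12.0
eef_pos: [450.6, -201.7, 302.2]
eef_rot: [-3.14, 0.003, 2.971]
wrist_force: [-1.0, 0.1, 0.5]
finger_gap: 20.2
clock: 12.25
eef_pos: [450.4, -201.1, 301.2]
eef_rot: [-3.141, 0.002, 2.972]
wrist_force: [0.8, 0.4, -0.4]
finger_gap: 19.9
```

View pics/w2.png

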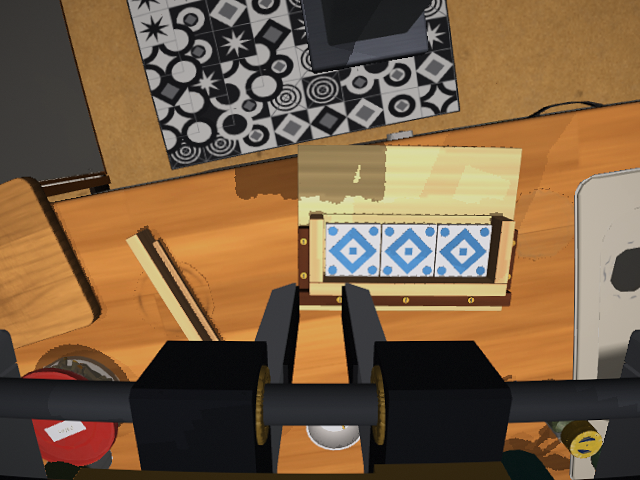

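```bash
python3 -m inch '{"grip":[-0.2,0,0.2,0,0,0],"travel":[[0.5,-5,0],[1,-10,0],[1.7,-14,0],[2.5,-17,0],[2.5,-17,0],[2.5,-17,0]],"turn":[[0,0,6],[0,0,13],[0,0,19],[0,0,21.7],[0,0,21.7],[0,0,21.7]]}'
python3 -c "
from h import *
print(manip.read_state()['joints'])
shot('w3')"
```

```text
clock: 13.05
eef_pos: [475.6, -370.2, 300.9]
eef_rot: [-3.141, 0.001, -2.933]
wrist_force: [-0.4, 0.3, 0.7]
finger_gap: 46.5
[-7.22611637e-01  3.71916260e-01  1.20779242e+00  9.19337363e-04
  1.56099496e+00 -2.50218985e+00]
```

View pics/w3.png

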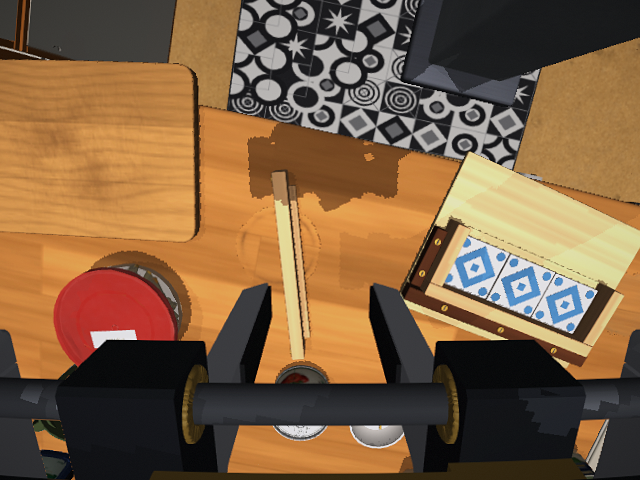

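Run:
```python
from h import *
z,c=ldw('w3.npz'); save(z['p'],'w3z.png',(240,160,340,370),2.8)
a=z['p'][160:280,250:330]; save(z['p'],'w3a.png',(250,160,330,230),8); save(z['p'],'w3b.png',(260,310,340,370),8)
```

```text
(no output)
```

View pics/w3a.png

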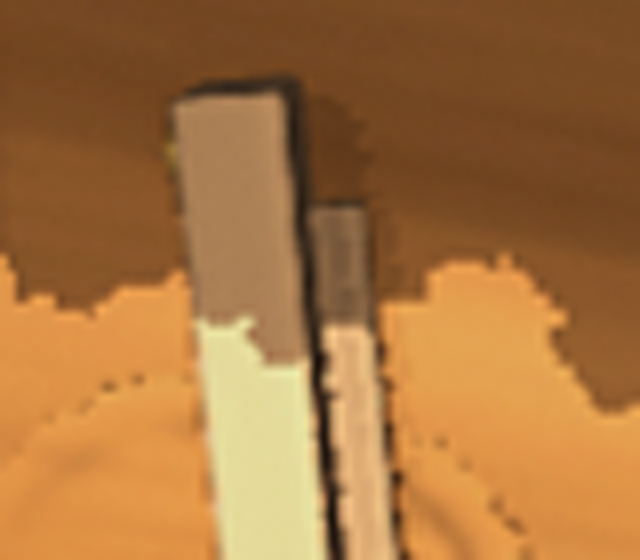

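View pics/w3b.png

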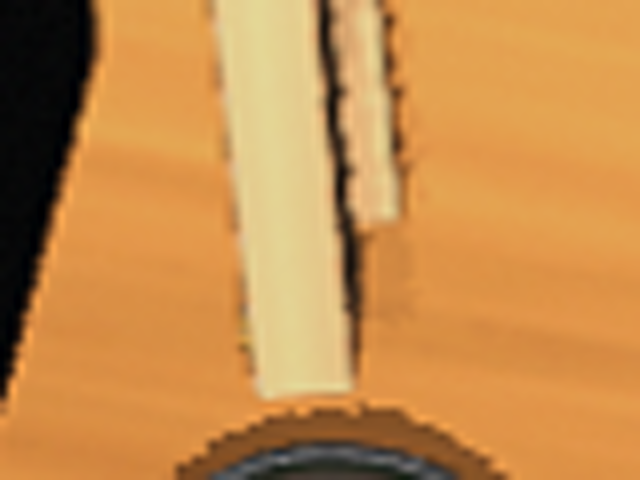

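Run:
```python
from h import *
z,c=ldw('w3.npz')
A=lambda a,o:(np.array(a,float)+.5)/8-.5+o
uv=np.r_[A([[178,104],[286,95]],[250,160]),A([[262,397],[352,390]],[260,310])]
B=np.array([[-16,116.5,34],[0,116.5,34],[-16,-116.5,34],[0,-116.5,34.]])
q,r=fit(c,uv,B,(550,-385,1.85)); print(q,np.degrees(q[2]),r.round(2)); np.save('qr.npy',q)
g=fromb(q,-8,0); s=manip.read_state(); print('grip pt',g,'delta',g-s['eef_pos'][:2], s['eef_pos'])
t,ct=ldw('w3.npz')
```

```text
[ 552.66222322 -381.57290375    1.85762979] 106.4343470386863 [[-0.57 -0.88]
 [ 0.42 -0.94]
 [-0.66  1.18]
 [ 0.83  1.2 ]]
grip pt [ 554.9255551  -389.24606013] delta [ 79.33491271 -19.21630563] [ 475.59064239 -370.02975451  301.25587668]
```

```bash
python3 -m inch '{"grip":[0,0,0,0,0,0,0,0,0],"travel":[[4,-1,-4],[7.93,-1.92,-8],[7.93,-1.92,-13],[7.93,-1.92,-18],[7.93,-1.92,-22],[7.93,-1.92,-25],[7.93,-1.92,-27.5],[7.93,-1.92,-28.5],[7.93,-1.92,-28.5]],"turn":[[0,0,1],[0,0,3],[0,0,3],[0,0,3],[0,0,3],[0,0,3],[0,0,3],[0,0,3],[0,0,3]]}' 35
python3 -c "
from h import *
print(manip.read_state()['joints'])
shot('w4')"
```

```text
clock: 14.22
eef_pos: [555.0, -388.8, 16.6]
eef_rot: [-3.141, 0.002, -2.88]
wrist_force: [0.8, -0.0, 0.4]
finger_gap: 46.9
[-6.65421880e-01  7.70232819e-01  1.26874637e+00  9.79911203e-04
  1.10125854e+00 -2.49857236e+00]
```

View pics/w4.png

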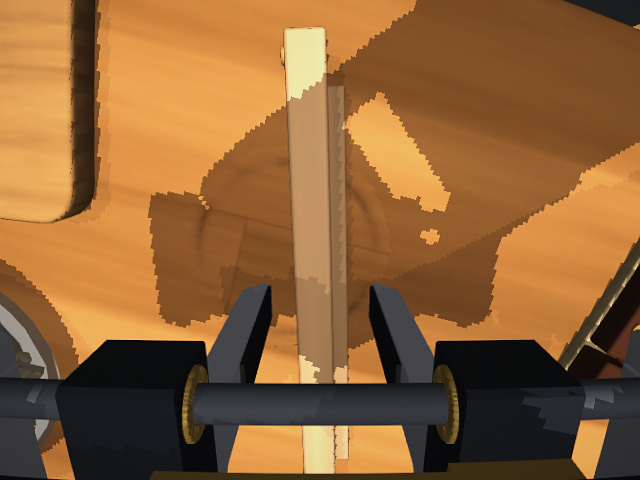

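The fingers (columns 270 and 370) straddle the bar (columns 293–330), so I'll close on it.

```bash
python3 -m inch '{"grip":[-0.3,-1,-1,-1,-1,-1],"travel":[[0,0,-0.1],[0,0,-0.1],[0,0,-0.1],[0,0,-0.1],[0,0,-0.1],[0,0,-0.1]],"turn":[[0,0,0],[0,0,0],[0,0,0],[0,0,0],[0,0,0],[0,0,0]]}' 35
```

```text
clock: 15.02
eef_pos: [555.4, -389.3, 16.7]
eef_rot: [-3.14, 0.003, -2.88]
wrist_force: [-0.9, 0.3, 5.0]
finger_gap: 15.6
```

```bash
python3 -m inch '{"grip":[-1,-1,-1,-1,-1,-1,-1,-1,-1,-1],"travel":[[0,0,3],[0,0,8],[-2,3,13],[-4,7,14],[-6,11,14],[-8,16,14],[-9,20,14],[-10,24,14],[-11,27,14],[-11,29.7,14]],"turn":[[0,0,0],[0,0,-5],[0,0,-14],[0,0,-24],[0,0,-34],[0,0,-44],[0,0,-54],[0,0,-64],[0,0,-74],[0,0,-84]]}' 35
python3 -m inch '{"grip":[-1,-1,-1,-1,-1],"travel":[[0,0,0],[0,0,0],[0,0,0],[0,0,0],[0,0,0]],"turn":[[0,0,-10],[0,0,-20],[0,0,-30],[0,0,-31],[0,0,-31]]}'
python3 -c "
from h import *
print(manip.read_state())
shot('w5')"
```

```text
clock: 16.27
eef_pos: [444.7, -91.1, 156.6]
eef_rot: [-3.139, 0.002, 1.932]
wrist_force: [0.1, 0.5, -1.5]
finger_gap: 15.4
clock: 16.9
eef_pos: [444.6, -91.1, 156.4]
eef_rot: [-3.139, 0.002, 1.394]
wrist_force: [-0.2, -0.5, -1.1]
finger_gap: 16.2
{'clock': 16.9, 'joints': array([-0.2813389 ,  0.13738641,  1.83948818, -0.00265481,  1.16700272,
       -0.10343032]), 'qd': array([-0.00085479, -0.00264956, -0.0011355 , -0.00026583,  0.00196716,
       -0.00062328]), 'effort': array([ 1.73302204e-02, -4.16104460e+01, -3.32597315e+01,  6.30543893e-02,
        2.95751891e-02,  2.79682707e-01]), 'eef_pos': array([444.62103286, -91.08738401, 156.42874441]), 'eef_rot': array([-3.13906713e+00,  2.18986705e-03,  1.39393640e+00]), 'wrist_force': array([-0.24399339, -0.50845402, -1.06889251]), 'moment': array([-0.04289129,  0.05601297,  0.00612913]), 'finger_gap': 16.17866726004643}
```

View pics/w5.png

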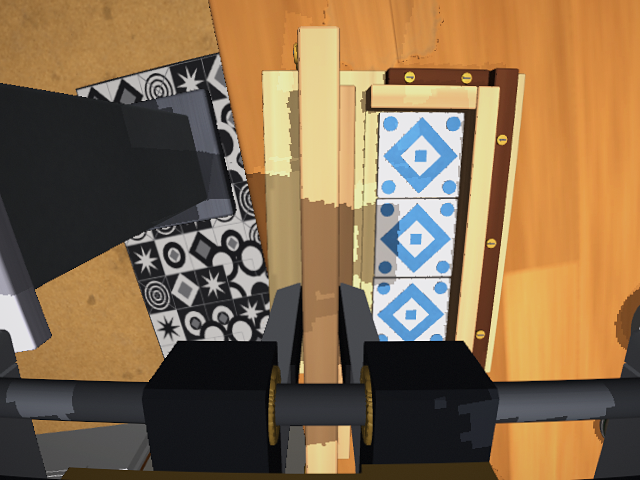

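Run:
```python
from h import *
z,c=ldw('w5.npz'); q=np.load('q.npy'); save(z['p'],'w5a.png',(250,10,450,160),4)
P=lambda x,y,zz:np.r_[fromb(q,x,y),zz]
print('pred', proj(c,[P(0,116.5,43),P(0,100.5,43),P(91,116.5,43),P(75,100.5,43),P(-80,131,9)]))
```

```text
pred [[369.83455802  81.86957265]
 [369.30728628 106.11052169]
 [500.41293475  83.57501207]
 [476.09326134 107.08683762]
 [259.89906828  68.68700351]]
```

View pics/w5a.png

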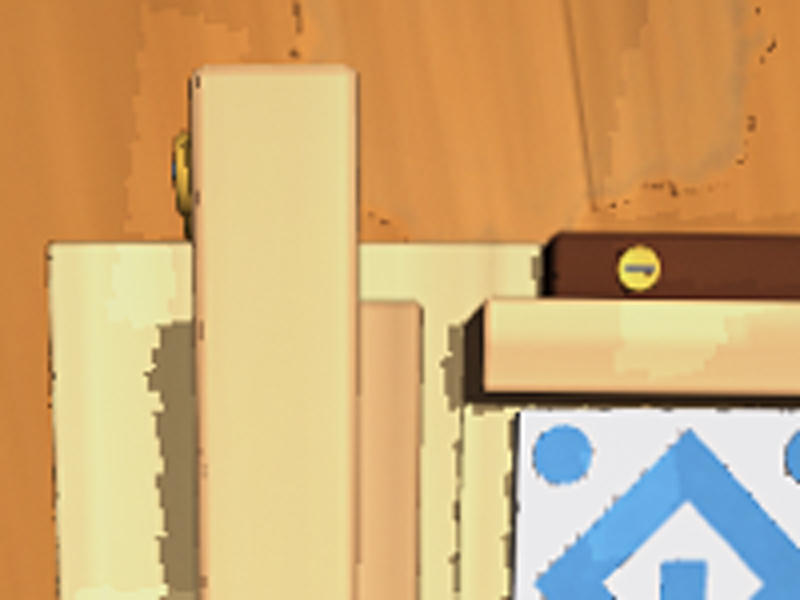

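Run:
```python
from h import *
z,c=ldw('w5.npz'); q=np.load('q.npy'); s=manip.read_state()
A=lambda a:(np.array(a,float)+.5)/4-.5+[250,10]
zt=s['eef_pos'][2]-16.7
uvT=A([[487,298],[485,392],[48,242]]); B=np.array([[0,116.5,43],[0,100.5,43],[-80,131,9.]])
# tray shift with yaw fixed
M=[tob(q,onz(c,uvT[i:i+1],B[i,2]))[0]-B[i,:2] for i in range(3)]; print('tray obs-pred',np.array(M))
e=tob(q,onz(c,A([[196,70],[357,70]]),zt+34)); print('end top corners in tray',e)
t=tob(q,onz(c,A([[360,300],[419,302]]),zt+13)); print('tongue end',t)
print('tcp',tob(q,s['eef_pos'][None]))
# rail edges at lower row for yaw
e2=tob(q,onz(c,A([[206,590],[353,590]]),zt+34)); print('rail edges lower',e2)
```

```text
tray obs-pred [[ 1.09198654 -1.47125405]
 [ 1.11371706 -1.00782083]
 [ 1.28591673 -1.05515362]]
end top corners in tray [[-41.66222017 118.12760158]
 [-26.83053047 118.07341091]]
tongue end [[-25.50201947 100.48972297]
 [-19.18926967 100.28824184]]
tcp [[-33.61067998   1.32198591]]
rail edges lower [[-41.32817018  70.80040688]
 [-26.89484602  70.76219818]]
```

```bash
python3 -m inch '{"grip":[-1,-1,-1,-1,-1,-1],"travel":[[-0.04,-0.25,-4],[-0.04,-0.25,-8],[-0.04,-0.25,-11],[-0.04,-0.25,-12.4],[-0.04,-0.25,-12.8],[-0.04,-0.25,-12.8]],"turn":[[0,0,0],[0,0,0.15],[0,0,0.15],[0,0,0.15],[0,0,0.15],[0,0,0.15]]}'
python3 -c "
from h import *
shot('w6')
z,c=ldw('w6.npz')
save(z['p'],'w6z.png',(200,0,500,340),1.75)
p,d=manip.camera('top'); save(p,'t6.png',(200,225,360,355),5)
"
```

```text
clock: 17.7
eef_pos: [444.7, -93.7, 29.2]
eef_rot: [-3.14, 0.002, 1.397]
wrist_force: [-0.5, -0.2, -1.1]
finger_gap: 15.7
```

View pics/w6.png

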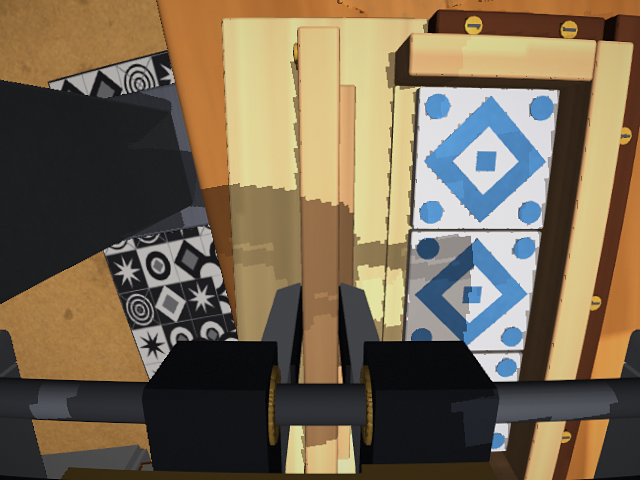

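View pics/t6.png

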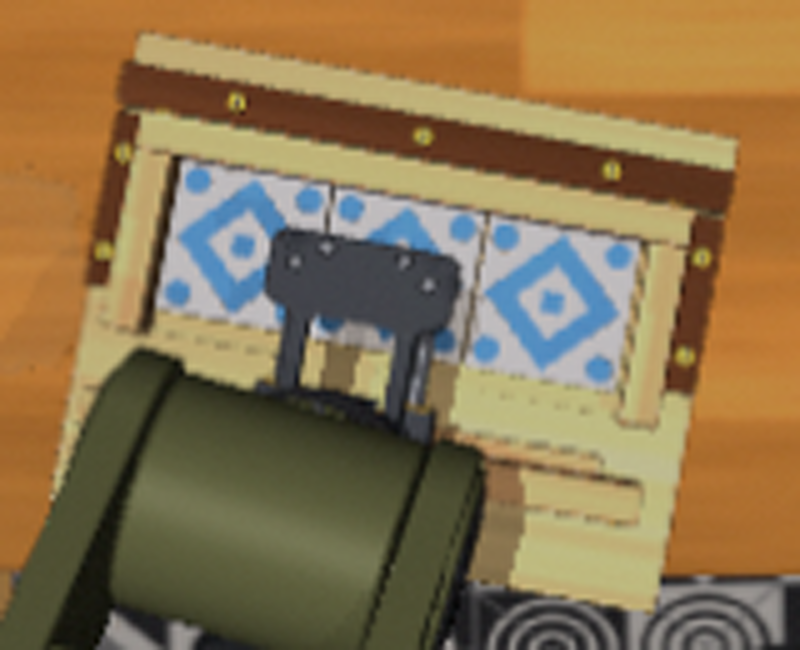

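```bash
python3 -c "
from h import *
z,c=ldw('w6.npz')
save(z['p'],'w6a.png',(280,10,480,160),4)"
```

```text
(no output)
```

View pics/w6a.png

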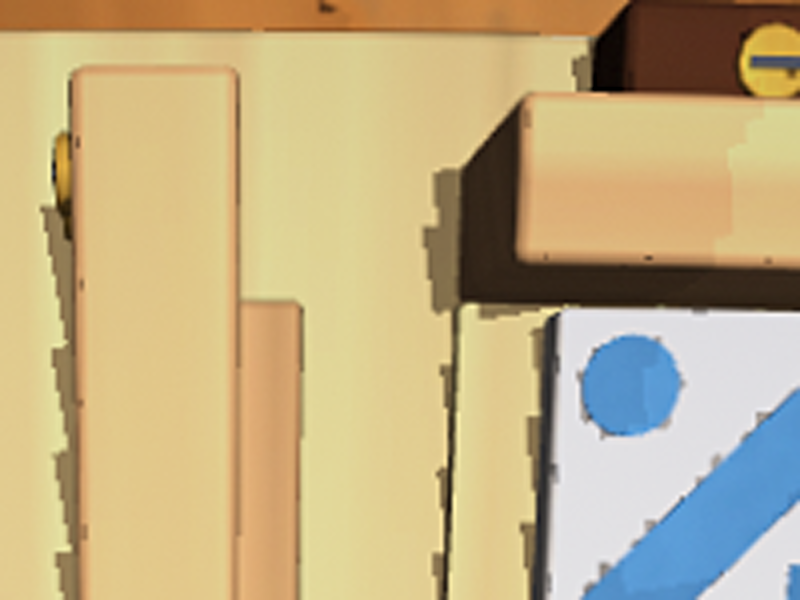

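Run:
```python
from h import *
z,c=ldw('w6.npz'); q=np.load('q.npy'); s=manip.read_state()
A=lambda a:(np.array(a,float)+.5)/4-.5+[280,10]
zt=s['eef_pos'][2]-16.7
print(zt,'tcp',tob(q,s['eef_pos'][None]))
print('tray corners obs (exp 0,116.5 / 0,100.5)',tob(q,onz(c,A([[525,92],[518,265]]),43)))
print('rail end (exp y 116.5)',tob(q,onz(c,A([[72,67],[238,67]]),zt+34)))
print('tongue end (98)',tob(q,onz(c,A([[300,301]]),zt+13)))
for b,zz in (([345,200],43),):pass
d=z['d']
for u,v in ((320,60),(320,150),(450,60),(380,60),(345,130)): 
    o,r=ray(c,[[u,v]]); print((u,v),(o+r[0]*d[v,u]).round(1))
```

```text
12.671750815381085 tcp [[-32.98447727  -1.25732722]]
tray corners obs (exp 0,116.5 / 0,100.5) [[  0.77867587 114.70572304]
 [  0.77552068  99.07604422]]
rail end (exp y 116.5) [[-41.83388503 115.73425899]
 [-26.56400361 115.7245857 ]]
tongue end (98) [[-18.84075862  97.82554355]]
(320, 60) [462.4  10.2  45.3]
(320, 150) [456.7 -22.6  46.1]
(450, 60) [511.8   2.5  43. ]
(380, 60) [490.9  12.2   8.8]
(345, 130) [468.9 -16.4  23.8]
```

```bash
python3 -m inch '{"grip":[-1,-1,-1,-1,-1,-1],"travel":[[-0.02,-0.09,-0.07],[0.5,-0.18,-0.07],[1,-0.27,-0.07],[1.5,-0.35,-0.07],[1.95,-0.44,-0.07],[1.95,-0.44,-0.07]],"turn":[[0,0,0],[0,0,0],[0,0,0],[0,0,0],[0,0,0],[0,0,0]]}'
python3 -c "
from h import *
shot('w7')
z,c=ldw('w7.npz')
save(z['p'],'w7a.png',(300,0,500,150),4)"
```

```text
clock: 18.55
eef_pos: [464.5, -98.2, 28.6]
eef_rot: [-3.141, 0.002, 1.397]
wrist_force: [-0.5, 1.7, -0.4]
finger_gap: 15.5
```

View pics/w7a.png

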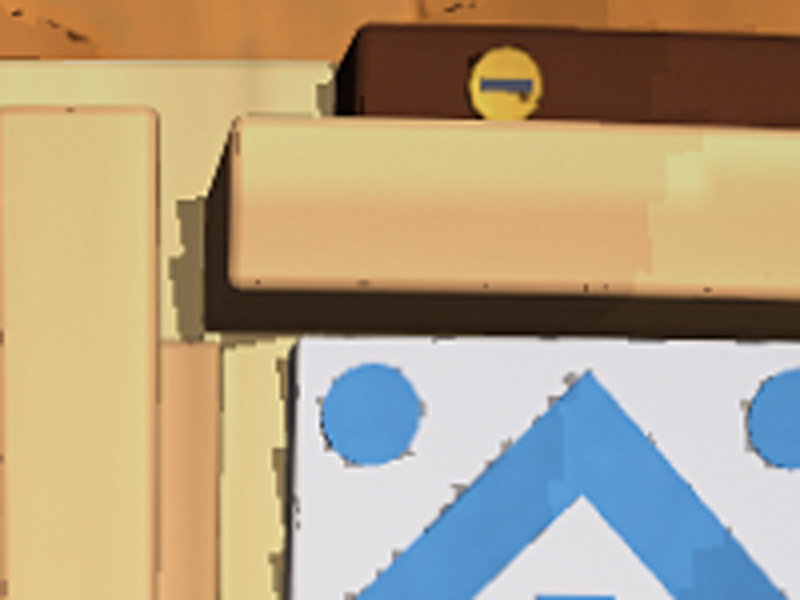

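```bash
python3 -m inch '{"grip":[-1,-1,-1,-1,-1],"travel":[[0,-0.09,-0.05],[0.2,-0.14,-0.1],[0.48,-0.175,-0.12],[0.48,-0.175,-0.12],[0.48,-0.175,-0.12]],"turn":[[0,0,0],[0,0,0],[0,0,0],[0,0,0],[0,0,0]]}'
python3 -c "
from h import *
s=manip.read_state();print(s['moment'],tob(np.load('q.npy'),s['eef_pos'][None]))
shot('w8')
z,c=ldw('w8.npz')
save(z['p'],'w8a.png',(300,0,500,150),4)"
```

```text
clock: 19.23
eef_pos: [469.1, -99.9, 27.4]
eef_rot: [-3.14, 0.002, 1.397]
wrist_force: [-0.2, 0.4, -1.1]
finger_gap: 15.5
[-0.07198062  0.12863571 -0.1010655 ] [[-8.03001785 -3.14006425]]
```

View pics/w8a.png

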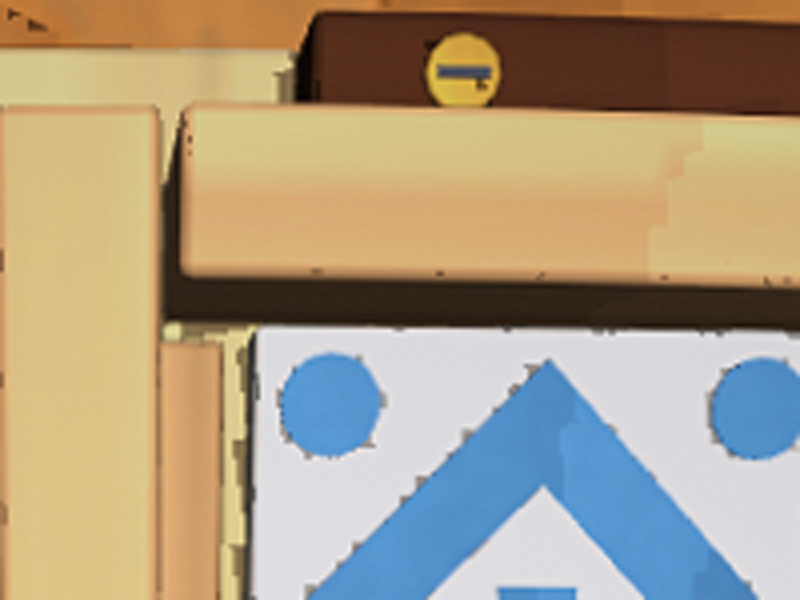

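```bash
for i in 1 2; do python3 -m inch '{"grip":[-1,-1],"travel":[[0,0,-0.06],[0,0,-0.06]],"turn":[[0,0,0],[0,0,0]]}'; done
```

```text
clock: 19.52
eef_pos: [469.0, -99.9, 26.7]
eef_rot: [-3.14, 0.002, 1.397]
wrist_force: [-0.8, -0.1, -2.0]
finger_gap: 15.6
clock: 19.77
eef_pos: [469.0, -99.9, 26.1]
eef_rot: [-3.14, 0.002, 1.397]
wrist_force: [-0.6, -0.1, -1.6]
finger_gap: 15.6
```

```bash
for i in 1 2; do python3 -m inch '{"grip":[-1,-1],"travel":[[0,0,-0.05],[0,0,-0.05]],"turn":[[0,0,0],[0,0,0]]}'; done
```

```text
clock: 20.02
eef_pos: [469.0, -99.8, 25.6]
eef_rot: [-3.14, 0.002, 1.397]
wrist_force: [-1.1, 0.3, 1.0]
finger_gap: 15.7
clock: 20.27
eef_pos: [469.1, -99.9, 25.6]
eef_rot: [-3.14, 0.002, 1.397]
wrist_force: [-5.0, 1.1, 8.2]
finger_gap: 15.8
```

```bash
python3 -m inch '{"grip":[-1,-1,-1,-1],"travel":[[0,0,0.02],[0.1,-0.02,0.02],[0.18,-0.03,0.02],[0.18,-0.03,0.02]],"turn":[[0,0,0],[0,0,0],[0,0,0],[0,0,0]]}' 45
python3 -m inch '{"grip":[-1,-1,-1],"travel":[[0.08,-0.014,0],[0.08,-0.014,0],[0.08,-0.014,0]],"turn":[[0,0,0],[0,0,0],[0,0,0]]}'
```

```text
clock: 20.78
eef_pos: [470.0, -100.0, 25.6]
eef_rot: [-3.138, 0.002, 1.396]
wrist_force: [-7.9, 1.3, 5.7]
finger_gap: 15.2
clock: 21.15
eef_pos: [470.0, -100.0, 25.6]
eef_rot: [-3.136, 0.002, 1.396]
wrist_force: [-8.1, 2.0, 7.9]
finger_gap: 15.6
```

```bash
python3 -c "
from h import *
s=manip.read_state();print(s['moment'],s['wrist_force'],tob(np.load('q.npy'),s['eef_pos'][None]))
shot('w9')
z,c=ldw('w9.npz')
save(z['p'],'w9a.png',(300,0,500,150),4)
p,d=manip.camera('top'); save(p,'t9.png',(260,265,360,345),8)
p,d=manip.camera('scene'); save(p,'s9.png',(215,185,345,305),5)"
```

```text
[ 0.17307056  1.64433681 -0.24726753] [-8.0786657   2.03383582  7.90785337] [[-7.15624591 -3.04342843]]
```

View pics/w9a.png

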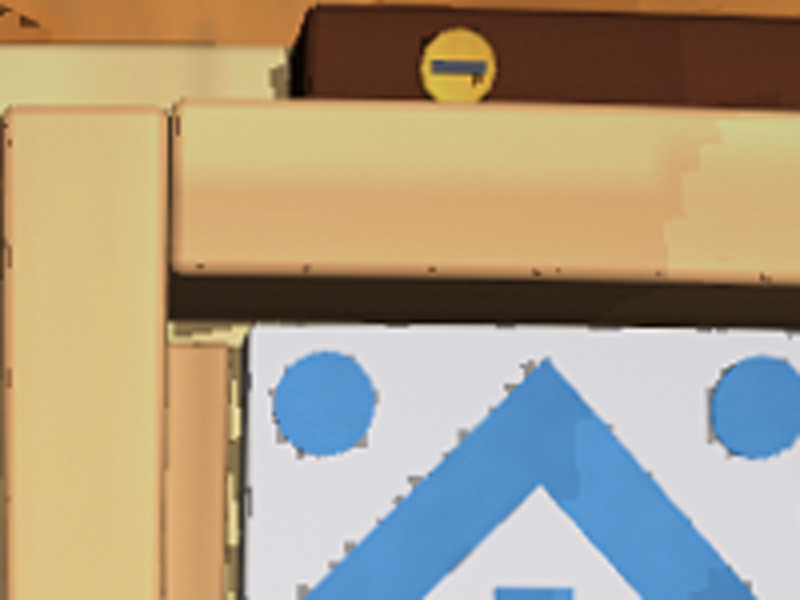

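View pics/t9.png

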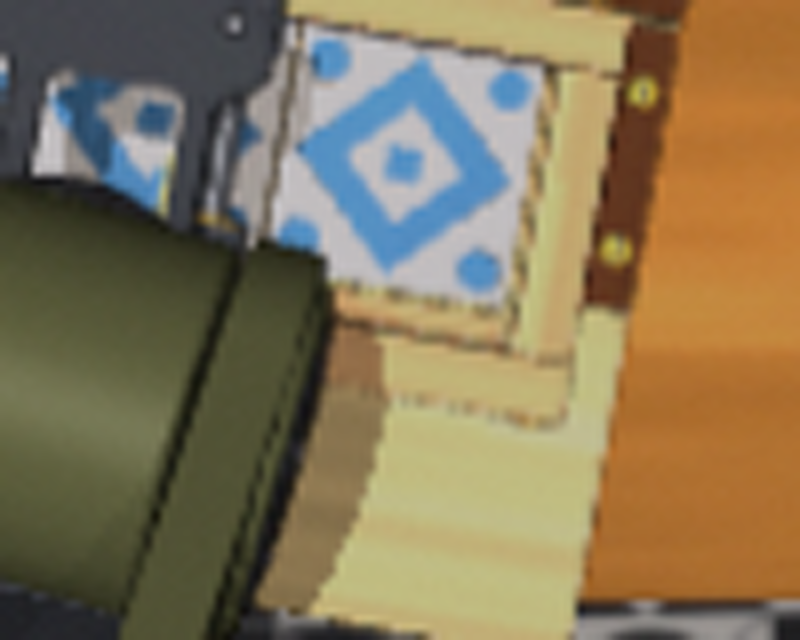

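View pics/s9.png

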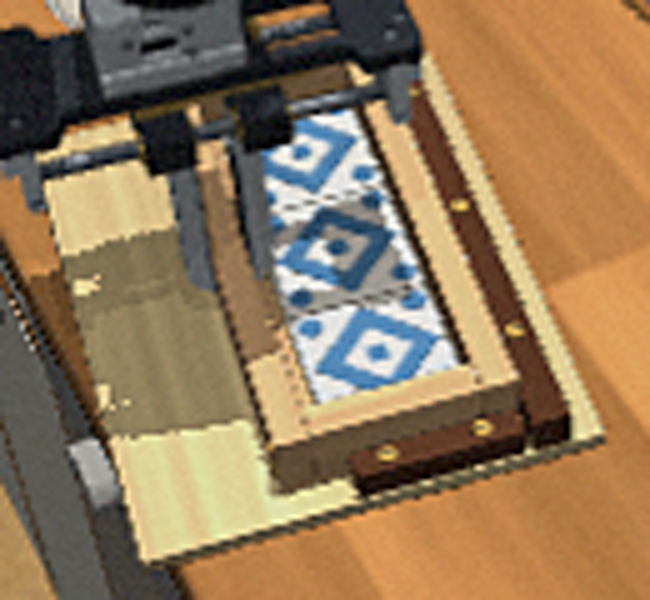

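```bash
python3 -m inch '{"grip":[-1,-1,-1,-1],"travel":[[0.06,-0.01,0.05],[0.1,-0.018,0.05],[0.1,-0.018,0.05],[0.1,-0.018,0.05]],"turn":[[0,0,0],[0,0,0],[0,0,0],[0,0,0]]}'
python3 -c "
from h import *
s=manip.read_state();print(s['moment'],s['wrist_force'],tob(np.load('q.npy'),s['eef_pos'][None]))"
```

```text
clock: 21.8
eef_pos: [469.9, -99.9, 25.8]
eef_rot: [-3.133, 0.002, 1.396]
wrist_force: [-9.1, 1.2, 3.3]
finger_gap: 15.6
[ 0.12623869  1.66129889 -0.21182675] [-9.06534672  1.15613     3.29908466] [[-7.18678332 -3.00849587]]
```

```bash
python3 -m inch '{"grip":[-1,-1,-1,-1,-1],"travel":[[0.1,-0.018,0.03],[0.1,-0.018,0.03],[0.12,-0.02,0.03],[0.12,-0.02,0.03],[0.12,-0.02,0.03]],"turn":[[-0.05,-0.3,-0.2],[-0.1,-0.6,-0.4],[-0.15,-0.9,-0.4],[-0.15,-0.9,-0.4],[-0.15,-0.9,-0.4]]}'
python3 -c "
from h import *
s=manip.read_state();print(s['moment'],s['wrist_force'],tob(np.load('q.npy'),s['eef_pos'][None]))
shot('w10')
z,c=ldw('w10.npz')
save(z['p'],'w10a.png',(300,0,500,150),4)"
```

```text
clock: 22.42
eef_pos: [470.1, -100.0, 25.7]
eef_rot: [3.137, 0.002, 1.389]
wrist_force: [-9.0, 0.6, 3.3]
finger_gap: 15.5
[ 0.03432215  1.55042328 -0.03927358] [-9.03638666  0.60215287  3.34678173] [[-7.02662859 -3.01572805]]
```

View pics/w10a.png

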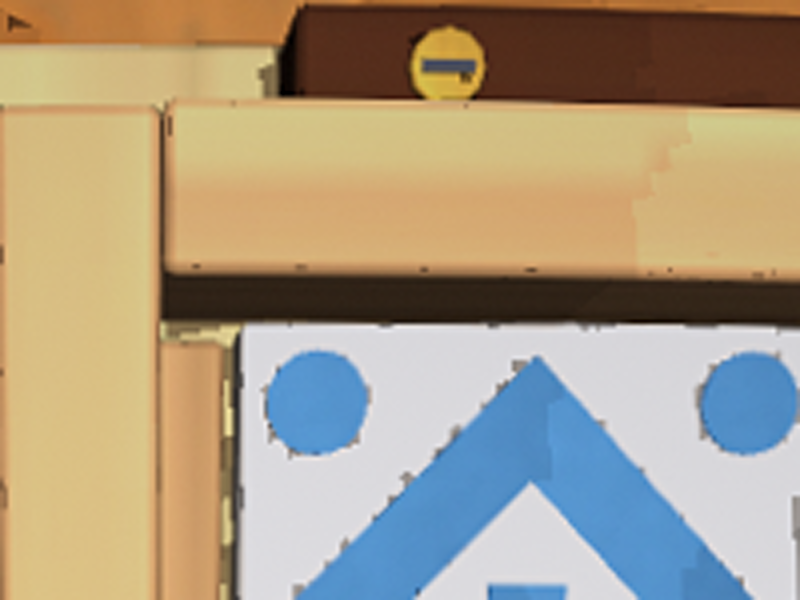

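```bash
python3 -m inch '{"grip":[-1,-1,-1,-1],"travel":[[0.12,-0.02,0.03],[0.14,-0.025,0.02],[0.14,-0.025,0.02],[0.14,-0.025,0.02]],"turn":[[0.02,0.1,0],[0.03,0.15,0],[0.03,0.15,0],[0.03,0.15,0]]}'
python3 -c "
from h import *
s=manip.read_state();print(s['moment'],s['wrist_force'],tob(np.load('q.npy'),s['eef_pos'][None]))
shot('w11')
z,c=ldw('w11.npz')
save(z['p'],'w11a.png',(280,20,440,340),1.87*1)
z=z;save(z['p'],'w11b.png',(300,180,420,340),3.7)
p,d=manip.camera('scene'); save(p,'s11.png',(245,215,325,300),7)"
```

```text
clock: 22.98
eef_pos: [470.0, -100.0, 25.6]
eef_rot: [-3.14, 0.002, 1.39]
wrist_force: [-12.7, 1.3, 7.6]
finger_gap: 15.5
[ 0.18571464  2.37383027 -0.10398171] [-12.66426424   1.31337341   7.55921502] [[-7.0776996 -3.0104632]]
```

View pics/w11b.png

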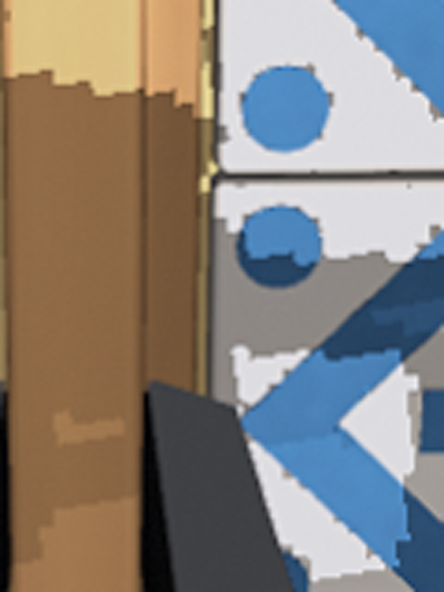

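View pics/s11.png

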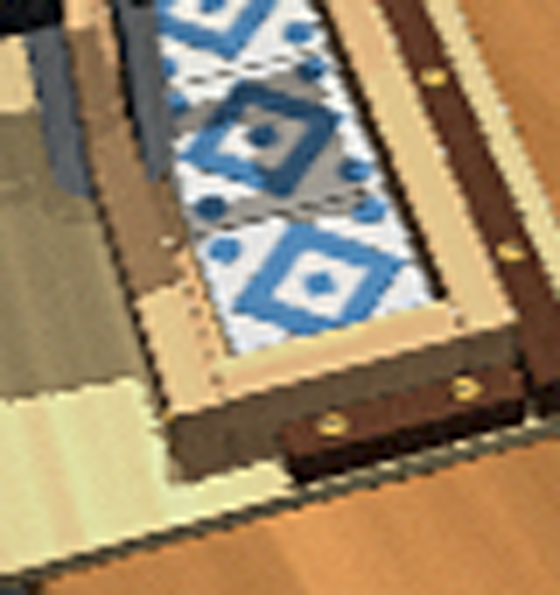

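```bash
python3 -m inch '{"grip":[-1,-1,-1,-1,-1],"travel":[[0.14,-0.025,0.04],[0.14,-0.025,0.06],[0.14,-0.025,0.06],[0.14,-0.025,0.06],[0.14,-0.025,0.06]],"turn":[[0,0,0],[-0.02,-0.1,-0.1],[-0.02,-0.1,-0.1],[-0.02,-0.1,-0.1],[-0.02,-0.1,-0.1]]}'
python3 -m inch '{"grip":[-1,-1,-1],"travel":[[0.14,-0.025,0.05],[0.14,-0.025,0.05],[0.14,-0.025,0.05]],"turn":[[0,0,0],[0,0,0],[0,0,0]]}'
python3 -c "
from h import *
s=manip.read_state();print(s['moment'],s['wrist_force'],tob(np.load('q.npy'),s['eef_pos'][None]))
shot('w12'); z,c=ldw('w12.npz'); save(z['p'],'w12a.png',(290,0,450,120),5)
p,d=manip.camera('top'); save(p,'t12.png',(210,225,360,345),5); print(manip.read_state()['wrist_force'])"
```

```text
clock: 23.7
eef_pos: [470.0, -99.9, 25.6]
eef_rot: [-3.137, 0.002, 1.388]
wrist_force: [-11.0, 1.2, 3.7]
finger_gap: 16.0
clock: 24.08
eef_pos: [470.0, -99.9, 25.7]
eef_rot: [-3.134, 0.002, 1.388]
wrist_force: [-12.0, 1.1, 5.0]
finger_gap: 15.2
[ 0.10163275  2.06303672 -0.0446254 ] [-11.97540393   1.09188788   5.03337042] [[-7.14834955 -2.99135218]]
[-11.63563806   1.57909941   5.16066232]
```

View pics/w12a.png

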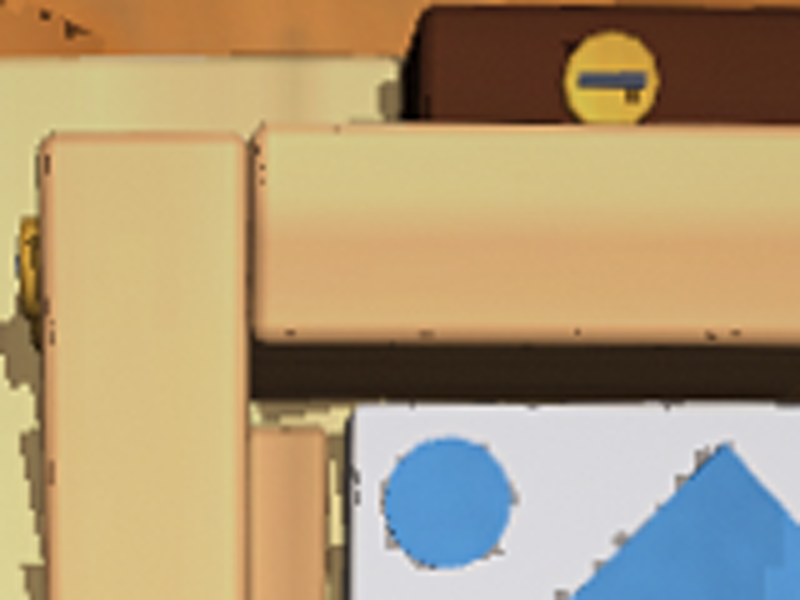

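View pics/t12.png

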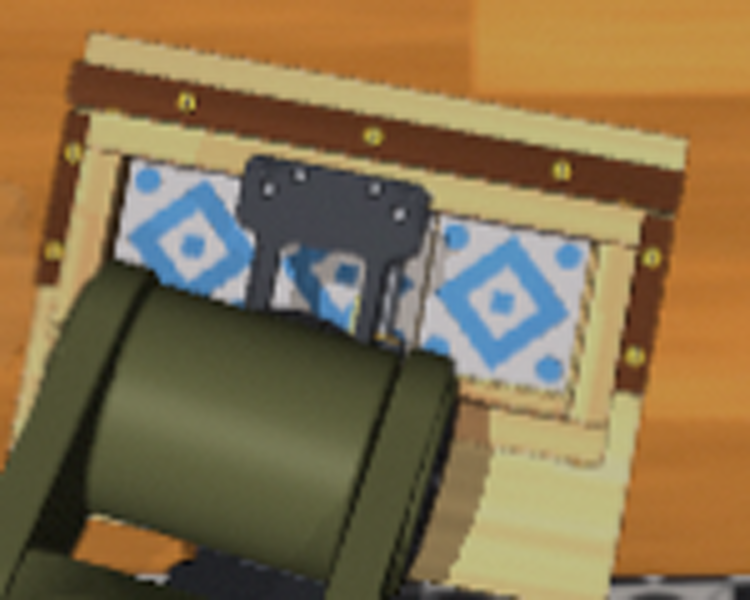

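```bash
python3 -m inch '{"grip":[-1,-1,-1,-1,-1,-1],"travel":[[0.14,-0.025,0.05],[0.14,-0.025,0.05],[0.14,-0.025,0.05],[0.14,-0.025,0.05],[0.14,-0.025,0.05],[0.14,-0.025,0.05]],"turn":[[-0.04,-0.25,0],[-0.08,-0.45,0],[-0.08,-0.45,0],[-0.08,-0.45,0],[-0.08,-0.45,0],[-0.08,-0.45,0]]}'
python3 - <<'E'
from h import *
s=manip.read_state();q=np.load('q.npy');print(s['moment'],s['wrist_force'])
shot('w13'); z,c=ldw('w13.npz'); p=z['p']; save(p,'w13.png')
save(p,'w13a.png',(330,10,360,40),20); save(p,'w13b.png',(490,20,640,340),1.8)
g=cv2.cvtColor(p,cv2.COLOR_RGB2GRAY).astype(float)
for v in (40,70,100,130,160):
    print(v,g[v,330:365].astype(int))
print(manip.read_state()['wrist_force'])
E
```

```text
clock: 24.92
eef_pos: [470.0, -99.9, 25.6]
eef_rot: [-3.138, 0.002, 1.389]
wrist_force: [-9.9, 1.2, 4.1]
finger_gap: 15.7
[ 0.09151998  1.92261778 -0.09794777] [-9.92942308  1.23002138  4.11505189]
40 [191 191 192 192 194 195 194 184 171 124  76 142 164 181 191 192 191 192
 191 191 191 191 191 190 191 191 191 192 191 191 191 191 191 191 191]
70 [194 194 194 194 195 197 194 185 173 106  43  36  38  39  39  38  36  37
  38  37  37  38  37  38  37  38  38  37  37  37  38  38  38  37  37]
100 [195 195 195 196 196 198 196 185 171 133 163 181 178 175 171 170 167 164
 162 161 162 164 167 171 147 109 194 211  99  44 164 135 214 219 219]
130 [195 196 196 196 198 198 195 185 164 140 163 181 178 176 174 171 168 166
 163 163 165 166 168 163 138 142 191 211 116  76 178 217 221 220 219]
160 [196 196 196 196 197 198 194 182 152 133 163 180 177 175 173 170 170 167
 165 166 167 168 172 156 117 175 210 167  76 119 192 218 221 220 220]
[-10.13065584   1.32162926   3.03722947]
```

View pics/w13.png

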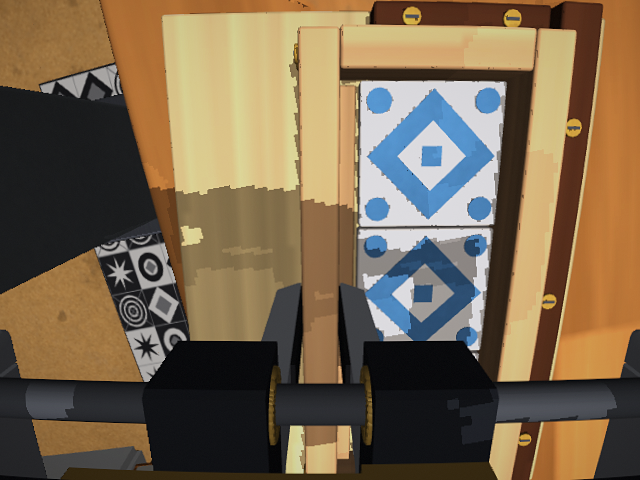

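View pics/w13a.png

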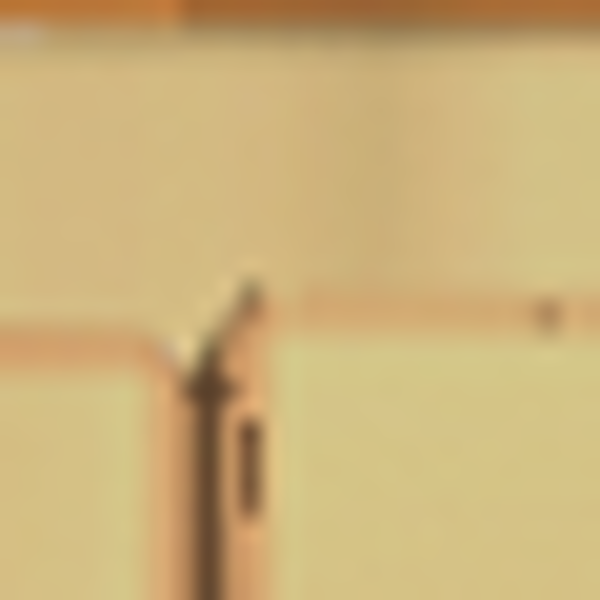

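```bash
python3 -m inch '{"grip":[-1,-1,-1,-1,-1,-1],"travel":[[0.14,-0.025,0.05],[0.15,-0.026,0.05],[0.15,-0.026,0.05],[0.15,-0.026,0.05],[0.15,-0.026,0.05],[0.15,-0.026,0.05]],"turn":[[-0.04,-0.2,0],[-0.04,-0.2,0],[-0.04,-0.2,0],[-0.04,-0.2,0],[-0.04,-0.2,0],[-0.04,-0.2,0]]}'
python3 - <<'E'
from h import *
for i in range(5):
    manip.camera('top'); s=manip.read_state();print(s['clock'],s['moment'].round(2),s['wrist_force'].round(1),s['eef_rot'].round(4),s['finger_gap'])
for l in ("dish","screwdriver","pepper_jar","tomato_tin"): print(l,manip.look_for('top',l)[:1])
E
```

```text
clock: 25.72
eef_pos: [470.0, -99.9, 25.6]
eef_rot: [-3.138, 0.002, 1.389]
wrist_force: [-12.1, 1.8, 5.8]
finger_gap: 15.8
25.775 [ 0.1   2.14 -0.02] [-12.2   0.4   5.2] [-3.1376e+00  1.5000e-03  1.3888e+00] 15.296785653991675
25.825 [ 0.1   2.11 -0.04] [-11.1   1.1   5.3] [-3.1377e+00  1.5000e-03  1.3888e+00] 15.609023443640213
25.875 [ 0.15  2.1  -0.04] [-11.1  -0.4   5. ] [-3.1377e+00  1.5000e-03  1.3888e+00] 15.488390907207167
25.925 [0.09 2.14 0.04] [-11.6   0.3   4.8] [-3.1376e+00  1.5000e-03  1.3889e+00] 15.621868573313861
25.975 [ 0.06  2.14 -0.08] [-11.    0.5   5.1] [-3.1376e+00  1.5000e-03  1.3888e+00] 15.851495216621325
dish [{'bbox': [320.9, 152.0, 356.9, 190.1], 'p': 0.66}]
screwdriver [{'bbox': [221.1, 161.6, 309.5, 183.6], 'p': 0.65}]
pepper_jar [{'bbox': [179.7, 143.1, 211.9, 170.8], 'p': 0.95}]
tomato_tin [{'bbox': [368.9, 158.0, 411.9, 198.1], 'p': 0.8}]
```

```bash
python3 -c "
from cell import manip
print(manip.sign_off())"
```

```text
the job is handed in; nothing more can be done
None
```

The job is handed in: the tiles are home and the front rail is seated. The arm is still holding the rail and pressing it against the tray.

- **Tiles:** I nudged the right, middle and left tiles back one at a time until each stopped against the back rail, with 3 to 9 N at contact. The pictures afterwards showed them in one straight row.
- **Rail:** I gripped it near its middle, turned it about 115°, slid the tongue in between the side rails and seated it. The last wrist picture showed the left joint closed edge to edge, with its end within about 1 mm of the side rail's. The top view showed the right end closed too, and the tongue stayed clear of the tiles that I could see.
- **Hold:** The last readings were steady at 11 to 12 N forward, with almost no twisting moment, so both ends bear about equally. About 5 N presses down on the board, so friction takes an estimated 2 to 3 N. That leaves roughly 9 N on the tray itself.
- **Time and bystanders:** The clock stood at about 26 s. The dish, screwdriver, jar and tin were still where they started.

**Small disagreements in the checks:**
- The gripper reads about 0.5° off the tray's measured angle and about 0.2° off vertical, probably give in the fingers under the push.
- The rail stopped about 1 mm deeper than my camera estimate of the tray, which is within the 2 mm calibration error.

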